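Push the board carrier past its spring stop in the test fixture

TASK

Hold the spring-loaded stop bar of the test fixture down with the fingertips and, while it is down, push the board carrier along its guide past the stop until it is fully home against the contact block. Then let go and move clear, so that the bar springs back up and locks the carrier in. Only press and push: do not lift the carrier, and leave the other things on the bench alone.

Things in the scene. Friction and masses are not known exactly. Their poses are not given: they have to be found in the camera images.
- fixture: fixed aluminium base plate 300 x 115 x 12 mm. Origin on the bench, on the plate's long middle line; x = the way the carrier is pushed, z up; plate from x = -165 to +135 mm. The carrier slides on the plate (12 mm up) between guide walls (inner faces y = +-41.5 mm, tops 27 mm up, x = -105 to +73 mm) with keeper strips over its runners.
- contact_face (a point): centre of the rear face of the grey contact block, the carrier's end stop: at fixture x = +73 mm, y = 0, 34 mm above the bench. The block is 99 mm wide, 42 mm long, 57 mm high (65 mm with the black plug on top).
- stop_bar (a joint): how far the stop bar is pressed, m: 0 = up, 0.014 = bottomed. Steel bar 36 mm wide on the fixture's middle line, x = -155 to +55 mm, under the carrier and out behind it; moves only straight up and down. Top 26 mm above the bench when up. Spring: about 2 N up, 5 N bottomed. Press anywhere; over 7 mm lets the carrier pass (9 to 12 is good). Released, it springs up.
- stop_tooth (a point): middle of the top of the stop tooth, which stands across the bar and moves with it: fixture x = 40 to 50 mm, 36 mm wide, top 36 mm above the bench when up (10 mm above the bar). It blocks the carrier's front crossbar; with the carrier home and the bar up, it stands behind that crossbar and locks it.
- bar_pad (a point): point on top of the stop bar, in the middle of its black rubber thumb pad behind the carrier (pad 50 mm long, 32 mm wide); at fixture x = -130, y = 0 mm, 26 mm above the bench with the bar up; sinks with the bar
- carrier: sliding black plastic frame 110 x 80 mm, 0.3 to 0.6 kg, with a green circuit board. Origin at the centre of its underside, 12 mm above the bench; axes as the fixture's. Front crossbar at its x = +35 to +55 mm, underside 29 mm above the bench. Its origin starts at fixture x = -40 to -19 mm; the tooth blocks it at -15; home (front ends on the block) is +18; the lock needs over +15.
- push_plate (a point): centre of the rear (-x) face of the carrier's upright rear push plate, at carrier x = -55 mm, 46 mm above the bench. Plate 60 mm wide, 8 mm thick, from 29 to 63 mm above the bench; it stands over the stop bar, so a fingertip pressing the bar behind it can push it with its side.
- spool: a spool of solder wire standing on its flange, 54 mm across, 42 mm high, a bystander to be left where it is; origin at the centre of its underside
- jar: a clear screw-top jar, 44 mm across, 60 mm high, a bystander to be left where it is; origin at the centre of its underside
- tray: an open black parts tray, 90 x 60 x 25 mm, a bystander to be left where it is; origin at the centre of its underside
- screwdriver: a screwdriver lying flat, 160 mm long, a bystander to be left where it is; origin at the centre of its underside
- adapter: an upright black plug adapter, 45 x 28 mm, 62 mm high, a bystander to be left where it is; origin at the centre of its underside
- weight: a brass knobbed weight, 32 mm across, 50 mm high, a bystander to be left where it is; origin at the centre of its underside

How it is judged:
On the way, in this order (a step that is already met when the one before it is completed fails the run):
1. the stop bar is pressed down while the carrier is still behind the stop (value of joint stop_bar above 0.006 m and x of carrier in the frame of fixture below -0.0135 m), for 0.05 s.
2. the carrier's front crossbar is moving over the stop tooth with the bar held down by the fingers (value of joint stop_bar above 0.006 m and x of carrier in the frame of fixture between -0.0125 and 0.012 m and contact force between the fingers and anything else above 0.3 N), for 0.05 s.
At the end, for the whole second after the job is handed in: the carrier is home (origin at fixture x 14.5 to 20.5 mm), flat in its guide and at rest, and the stop bar is back up (pressed less than 3 mm), locking it (x of carrier in the frame of fixture between 0.0145 and 0.0205 m and value of joint stop_bar below 0.003 m and z of carrier in the frame of fixture below 0.0145 m and angle between the z axis of carrier and the z axis of fixture, either way round below 0.05 rad and linear speed of carrier below 0.01 m/s); the robot touches nothing.
It fails at once if the carrier is lifted off its guide (8 mm) (z of carrier in the frame of fixture above 0.02 m).
It fails at once if one of the bystanders is moved by more than 15 mm (distance of any of spool, jar, tray, screwdriver, adapter, weight from where it was at the start of the episode above 0.015 m).
It also fails if it takes over 32 s, if anything falls off the work surface, if the arm or the gripper's body presses on something with over 40 N, if the wrist force passes 120 N, or if a joint passes its speed limit or range.

ROBOT

A 6-joint arm with a two-finger parallel gripper is mounted at the origin on the work surface. World frame = base frame: x ahead of the robot, y to its left, z up, the work surface at z = 0. Lengths are in m, angles in rad, forces in N, time in s.
With the tool pointing down it reaches from about 0.225 to 0.875 m from the base axis. Payload 3.4 kg.
Tool frame: the origin (TCP) lies between the finger pads; the fingertips stand 11 mm ahead of it and the grasp point (between the pads) lies 8 mm behind it; z points along the fingers, y is the line along which they close (so a half turn about z gives the same grasp; the last joint's range is limited). The gripper opens to 85 mm and grips with 20 to 120 N. Pads are 22 mm wide; open, the fingers measure 114 mm over their backs; the gripper's body (76 mm by 85 mm) begins 54 mm behind the grasp point. The pads swing forward as they close: fully open they stand 13 mm farther back than shut.
Start: joints at [1.083, 0.276, 1.505, -0, 1.361, -0.121], TCP at [0.206, 0.537, 0.242] pointing down, gripper open.
Joint ranges: [-2.89, 2.89], [-0.75, 2.08], [0.22, 2.7], [-1.18, 4.32], [0.11, 2.71], [-2.7, 2.7]. Speed limits (rad/s): [2.57, 2.57, 3.14, 3.14, 3.14, 3.14].

INTERFACE

Orientations are given as a unit quaternion [w, x, y, z].
In Python, from rig import sensors, eyes, manip gives the robot as it stands.
- The arm moves only by the tool drive_tool, never from a script. Its argument "deltas" is a list of rows, each an object with "linear": the shift along the world's x, y, z in mm, a list of three; "twist": the turn about the world's z in degrees; "claw": the opening, from 0 (shut) to 1 (fully open). In form: [{"linear": [tx, ty, tz], "twist": twist, "claw": claw}, ...]. A call has 1 to 12 rows; each row is the pose to reach, as a shift and turn from the pose commanded when the call began; what a row does not reach only later rows make up. A row lasts 1/12 s, in which the tool goes at most 41.7 mm and 7.16 degrees, less where a joint would pass 70% of its speed; a pose out of reach is approached as far as the arm can. A call with a gripper value outside its range is refused whole. The fingers move at their own pace and stop on an object; "squeeze" is the grip in N (left out, the last holds). Time passes only in rows, so rows that repeat a pose let the fingers close. It gives the time, the measured TCP pose, the force, the opening and the grip force at its end, in the units of the state.
- sensors.get_state(): the state, without advancing time (a new reading comes with each control period).
- eyes.get_image(name): name is "scene" or "top" or "wrist"; returns the picture (480x640x3 uint8, red, green, blue); there is no depth.
- eyes.camera_model(name): a dict with "intrinsics" (3x3 intrinsics, pixels), "R" (3x3) and "t" (3): a world point X has camera coordinates R X + t. Camera axes: x right, y down, z forward; pixel columns grow to the right and rows downward; lengths in m; the calibration is good to about 2 mm. A picture is of the moment at which its call begins: read the wrist's pose just before it. camera_model takes no time and is no camera call; for the wrist camera it gives the pose at the moment of the call.
- manip.sign_off(): hands the job in; it is judged then, once.
The state is a dict: "clock": time; "qpos": joint angles; "qd": joint speeds; "effort": joint torques, N m; "position": TCP position; "ee_rot": TCP orientation; "contact_force": force on the tool from outside, world axes, zero at the start; "moment": the same for the moment, N m; "width": finger opening in m; "gripper_force": force on a finger pad.
Only numpy, scipy, OpenCV 4.12 (cv2) and the standard library are available. Lean on these libraries where they do the work, as an engineer would, in place of code of your own. Each camera call takes 0.05 s, during which the arm holds its last target. There are 200 camera calls.

## Working session

There is one attempt and no reset: what is moved stays moved. The work goes in short steps, Python scripts to look and compute and a tool call to move; the robot and the scene stay as the last step left them, time stands still between calls to the robot, and variables do not carry over. Pictures are saved under pics/ and viewed, at most 10 in all, crops included, and the job is handed in when it is done.

Besides the shell and the picture viewer there is one more tool, called after "Call:" as a command line: name --argument value ..., lists and objects as JSON in quotes. drive_tool: Moves the arm, as the interface text tells. Its arguments: {"type":"object","properties":{"deltas":{"type":"array","items":{"type":"object","properties":{"linear":{"type":"array","items":{"type":"number"}},"twist":{"type":"number"},"claw":{"type":"number"}}}},"squeeze":{"type":"number"}},"required":["deltas"]}

```bash
mkdir -p pics
python3 - <<'E'
from rig import sensors, eyes
import cv2
for n in("top","scene"):
    cv2.imwrite(f"pics/{n}0.png",eyes.get_image(n)[:,:,::-1])
    print(n,eyes.camera_model(n))
s=sensors.get_state();print(s)
E
```

```text
top {'intrinsics': array([[596.06757241,   0.        , 314.86151837],
       [  0.        , 596.06757241, 237.90533026],
       [  0.        ,   0.        ,   1.        ]]), 'R': array([[ 0.01139483, -0.99978327,  0.01742303],
       [-0.99505594, -0.01305669, -0.09845401],
       [ 0.09866016, -0.01621502, -0.99498907]]), 't': array([0.06425161, 0.59735376, 0.91195263])}
scene {'intrinsics': array([[518.83720017,   0.        , 324.6144524 ],
       [  0.        , 518.83720017, 239.62158218],
       [  0.        ,   0.        ,   1.        ]]), 'R': array([[-0.2116808 ,  0.97731446,  0.00690573],
       [ 0.71151401,  0.15894633, -0.68445882],
       [-0.67002914, -0.13997327, -0.72901882]]), 't': array([ 0.03378598, -0.36391029,  1.22407522])}
{'clock': 0.1, 'qpos': array([ 1.08302866e+00,  2.76527087e-01,  1.50601840e+00,  4.79762802e-05,
        1.36067413e+00, -1.21012438e-01]), 'qd': array([-7.37390660e-04, -2.16971838e-03, -2.35563499e-03,  2.01295547e-03,
        7.69556030e-04,  3.75912086e-05]), 'effort': array([ 8.99948682e-04, -4.17697299e+01, -2.46405298e+01, -2.49603636e-04,
        5.72569596e-03, -8.94108041e-06]), 'position': array([0.2059731 , 0.53636328, 0.24152411]), 'ee_rot': array([-2.66188566e-04,  1.82356470e-01,  9.83232147e-01, -7.69058053e-04]), 'contact_force': array([-0.59488236,  0.76291002,  0.2490348 ]), 'moment': array([-0.04219931,  0.03484771,  0.06209684]), 'gripper_force': 0.0, 'width': 0.08526600232843091}
```

View pics/top0.png

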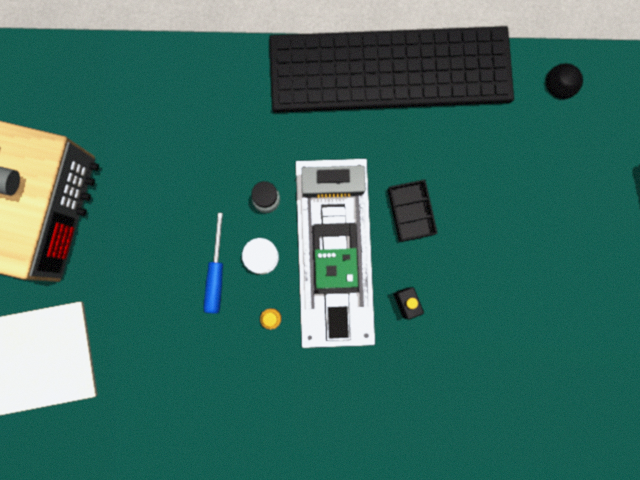

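View pics/scene0.png

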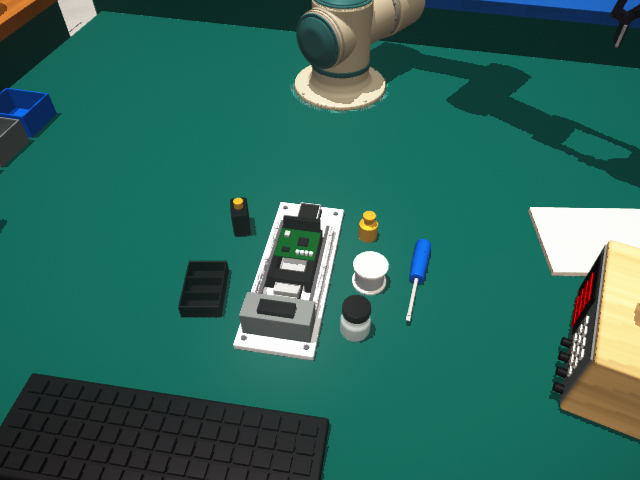

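The top view shows the white plate at about columns 296–375 and rows 159–347. The contact block is at the far (+x) end and the thumb pad is near (338,322). I'll enlarge that area.

Run:
```python
import cv2
im=cv2.imread("pics/top0.png")[150:355,235:445]
im=cv2.resize(im[:, :],None,fx=2.9,fy=2.9,interpolation=cv2.INTER_CUBIC)
cv2.imwrite("pics/crop0.png",im)
```

```text
(no output)
```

View pics/crop0.png

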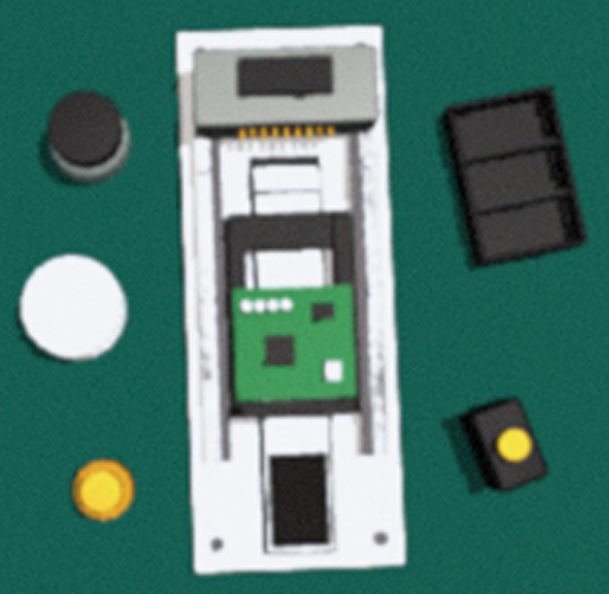

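```bash
cat > h.py <<'E'
import numpy as np
from rig import eyes
def ray(m,uv,z):
    d=np.linalg.inv(m["intrinsics"])@[*uv,1]; c=-m["R"].T@m["t"]; d=m["R"].T@d
    return c+d*(z-c[2])/d[2]
E
python3 - <<'E'
from h import *
from scipy.spatial.transform import Rotation as Ro
m=eyes.camera_model("top")
f=lambda p,z:ray(m,(p[0]/2.9+235-.33,p[1]/2.9+150-.33),z)[:2]
W=np.array([f(p,.012) for p in [(177,32),(383,27),(405,566),(195,573)]])
F=np.array([[135,57.5],[135,-57.5],[-165,-57.5],[-165,57.5]])/1e3
Rr,rs=Ro.align_vectors(np.c_[W-W.mean(0),np.zeros(4)],np.c_[F-F.mean(0),np.zeros(4)])
R=Rr.as_matrix()[:2,:2]; t=W.mean(0)-R@F.mean(0)
print("yaw deg",np.degrees(np.arctan2(R[1,0],R[0,0])),"origin",t,"rms",rs)
print("W in F",(W-t)@R*1000)
P=np.array([f(p,.026) for p in [(271,456),(326,453),(331,543),(274,546)]]);print("pad F",(P.mean(0)-t)@R*1000,"world",P.mean(0),"pred",R@[-.13,0]+t)
for p,z in [((295,411),.063),((289,215),.049),((290,160),.036)]: print((f(p,z)-t)@R*1000)
for n,p,z in [("jar",(86,128),.06),("spool",(73,307),.042),("weight",(101,492),.05),("adapter",(512,445),.062)]: print(n,(f(p,z)-t)@R*1000)
E
```

```text
yaw deg 2.5570487946227125 origin [0.5916572  0.03994522] rms 0.0008845166800177155
W in F [[ 135.05954033   57.98702961]
 [ 134.5396108   -57.84829238]
 [-164.90153402  -57.3484545 ]
 [-164.69761711   57.20971726]]
pad F [-126.37750634   -0.90744042] world [0.46544601 0.03340046] pred [0.46178664 0.03414538]
[-79.14483251   2.30220081]
[25.27859716  0.92001957]
[56.92596627 -1.42802115]
jar [ 73.64131018 107.30542667]
spool [-19.75879953 117.77287691]
weight [-117.95169248  104.88908315]
adapter [-100.50673542 -110.16402612]
```

Call:
drive_tool --deltas '[{"linear": [134, -251, -30], "twist": 12, "claw": 0}, {"linear": [134, -251, -30], "twist": 12, "claw": 0}, {"linear": [134, -251, -30], "twist": 12, "claw": 0}, {"linear": [268, -502, -120], "twist": 23.6, "claw": 0}, {"linear": [268, -502, -120], "twist": 23.6, "claw": 0}, {"linear": [268, -502, -120], "twist": 23.6, "claw": 0}, {"linear": [268, -502, -120], "twist": 23.6, "claw": 0}, {"linear": [268, -502, -120], "twist": 23.6, "claw": 0}, {"linear": [268, -502, -120], "twist": 23.6, "claw": 0}, {"linear": [268, -502, -120], "twist": 23.6, "claw": 0}, {"linear": [268, -502, -120], "twist": 23.6, "claw": 0}, {"linear": [268, -502, -120], "twist": 23.6, "claw": 0}]' --squeeze 30

```text
clock: 1.1
position: [0.4345, 0.1079, 0.1422]
ee_rot: [-0.0, -0.022, 1.0, 0.0]
contact_force: [1.3, 0.7, -0.4]
width: -0.0001
gripper_force: 0.0
```

Call:
drive_tool --deltas '[{"linear": [0, 0, 0], "twist": 0, "claw": 0}, {"linear": [0, 0, 0], "twist": 0, "claw": 0}, {"linear": [0, 0, 0], "twist": 0, "claw": 0}]'

```text
clock: 1.35
position: [0.4337, 0.1098, 0.1425]
ee_rot: [-0.001, -0.022, 1.0, 0.0]
contact_force: [0.1, -0.3, 0.2]
width: -0.0001
gripper_force: 0.0
```

Call:
drive_tool --deltas '[{"linear": [20, -37, -10], "twist": 0, "claw": 0}, {"linear": [40, -75, -22], "twist": 0, "claw": 0}, {"linear": [40, -75, -22], "twist": 0, "claw": 0}, {"linear": [40, -75, -22], "twist": 0, "claw": 0}, {"linear": [40, -75, -22], "twist": 0, "claw": 0}]'

```text
clock: 1.77
position: [0.4734, 0.0363, 0.1208]
ee_rot: [-0.001, -0.023, 1.0, 0.001]
contact_force: [-0.3, -0.2, 0.9]
width: 0.0001
gripper_force: 0.0
```

Run:
```python
from rig import sensors, eyes
import cv2
print(sensors.get_state()["position"],sensors.get_state()["contact_force"])
cv2.imwrite("pics/w1.png",eyes.get_image("wrist")[:,:,::-1])
im=eyes.get_image("scene")[150:370,200:460,::-1]
cv2.imwrite("pics/s1.png",cv2.resize(im,None,fx=2.7,fy=2.7,interpolation=cv2.INTER_CUBIC))
```

```text
[0.47336203 0.03631864 0.12075409] [-0.25287886 -0.19184121  0.91907138]
```

View pics/w1.png

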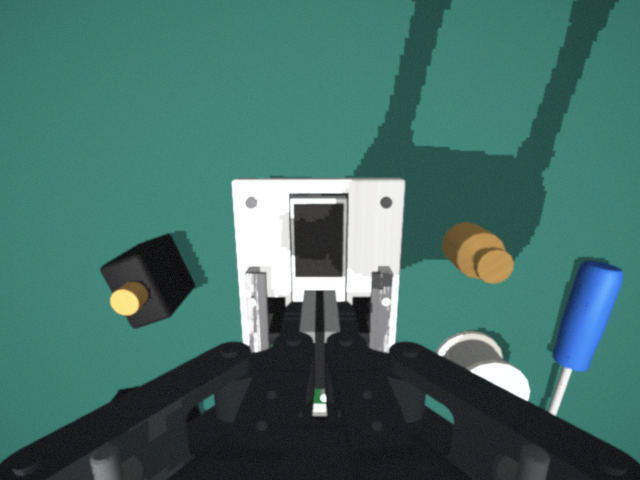

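View pics/s1.png

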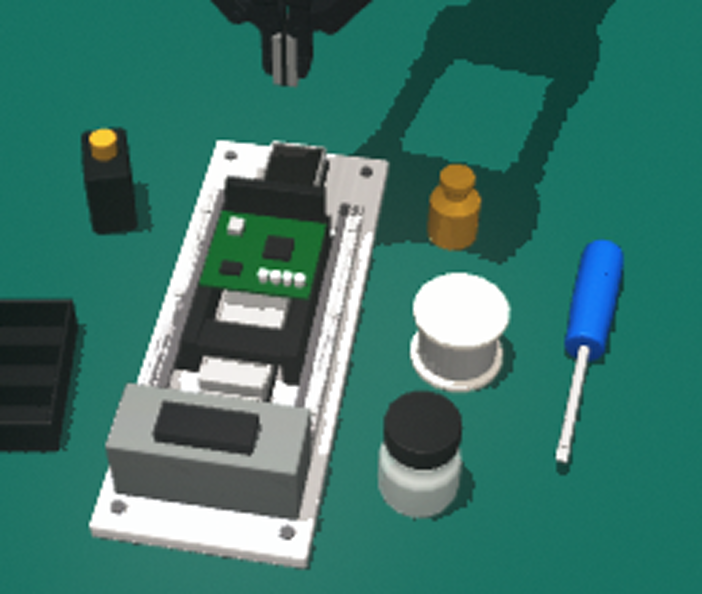

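The wrist view shows the shut fingers (col ~320) centred on the pad (cols 295–343, row 240). The scene view shows the bystanders clear of the hand. Next I'll go down to just above the bar.

Call:
drive_tool --deltas '[{"linear": [0, -1, -30], "twist": 0, "claw": 0}, {"linear": [0, -1, -60], "twist": 0, "claw": 0}, {"linear": [0, -1, -78], "twist": 0, "claw": 0}, {"linear": [0, -1, -78], "twist": 0, "claw": 0}, {"linear": [0, -1, -78], "twist": 0, "claw": 0}, {"linear": [0, -1, -78], "twist": 0, "claw": 0}]'

```text
clock: 2.37
position: [0.475, 0.0346, 0.0439]
ee_rot: [0.001, -0.023, 1.0, 0.0]
contact_force: [-0.1, 0.5, -0.4]
width: 0.0004
gripper_force: 0.0
```

Call:
drive_tool --deltas '[{"linear": [0, 0, -3], "twist": 0, "claw": 0}, {"linear": [0, 0, -6], "twist": 0, "claw": 0}, {"linear": [0, 0, -9], "twist": 0, "claw": 0}, {"linear": [0, 0, -10], "twist": 0, "claw": 0}, {"linear": [0, 0, -10], "twist": 0, "claw": 0}, {"linear": [0, 0, -10], "twist": 0, "claw": 0}]'

```text
clock: 2.87
position: [0.4752, 0.0338, 0.0332]
ee_rot: [0.001, -0.022, 1.0, 0.0]
contact_force: [1.5, 1.0, 3.2]
width: 0.0002
gripper_force: 1.4
```

Call:
drive_tool --deltas '[{"linear": [0, 0, -3], "twist": 0, "claw": 0}, {"linear": [0, 0, -6.5], "twist": 0, "claw": 0}, {"linear": [0, 0, -6.5], "twist": 0, "claw": 0}, {"linear": [0, 0, -6.5], "twist": 0, "claw": 0}, {"linear": [0, 0, -6.5], "twist": 0, "claw": 0}]'

```text
clock: 3.28
position: [0.475, 0.0338, 0.0264]
ee_rot: [0.001, -0.023, 1.0, 0.0]
contact_force: [2.5, 0.9, 3.2]
width: 0.0
gripper_force: 2.1
```

Run:
```python
from rig import sensors, eyes
import cv2
s=sensors.get_state();print(s["position"],s["contact_force"])
im=eyes.get_image("scene")[150:370,200:460,::-1]
cv2.imwrite("pics/s2.png",cv2.resize(im,None,fx=2.7,fy=2.7,interpolation=cv2.INTER_CUBIC))
```

```text
[0.47501207 0.033759   0.02639619] [2.48876851 0.91777857 3.22757398]
```

View pics/s2.png

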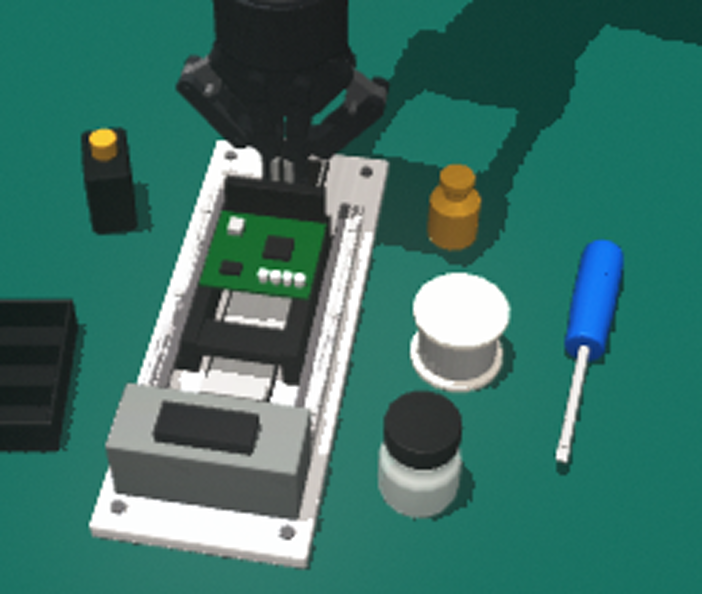

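The picture shows the bar sunk (tooth lower, row ~375) with the fingers behind the push plate and the carrier still behind the stop. Now I'll push along the guide.

Call:
drive_tool --deltas '[{"linear": [5, 0.2, 0], "twist": 0, "claw": 0}, {"linear": [10, 0.4, 0], "twist": 0, "claw": 0}, {"linear": [15, 0.7, 0], "twist": 0, "claw": 0}, {"linear": [20, 0.9, 0], "twist": 0, "claw": 0}, {"linear": [24, 1.1, 0], "twist": 0, "claw": 0}, {"linear": [28, 1.2, 0], "twist": 0, "claw": 0}, {"linear": [32, 1.4, 0], "twist": 0, "claw": 0}, {"linear": [36, 1.6, 0], "twist": 0, "claw": 0}, {"linear": [36, 1.6, 0], "twist": 0, "claw": 0}]'

```text
clock: 4.08
position: [0.5098, 0.0354, 0.0259]
ee_rot: [-0.001, -0.023, 1.0, 0.0]
contact_force: [-3.6, 0.3, 3.5]
width: 0.0001
gripper_force: 2.1
```

Call:
drive_tool --deltas '[{"linear": [4, 0.2, 0], "twist": 0, "claw": 0}, {"linear": [8, 0.4, 0], "twist": 0, "claw": 0}, {"linear": [12, 0.5, 0], "twist": 0, "claw": 0}, {"linear": [16, 0.7, 0], "twist": 0, "claw": 0}, {"linear": [20, 0.9, 0], "twist": 0, "claw": 0}, {"linear": [24, 1.1, 0], "twist": 0, "claw": 0}, {"linear": [28, 1.2, 0], "twist": 0, "claw": 0}, {"linear": [28, 1.2, 0], "twist": 0, "claw": 0}]'

```text
clock: 4.75
position: [0.5398, 0.0366, 0.0264]
ee_rot: [0.001, -0.023, 1.0, 0.0]
contact_force: [-2.3, -0.7, 4.4]
width: 0.0002
gripper_force: 2.1
```

Call:
drive_tool --deltas '[{"linear": [1, 0, 0], "twist": 0, "claw": 0}, {"linear": [2, 0.1, 0], "twist": 0, "claw": 0}, {"linear": [3, 0.1, 0], "twist": 0, "claw": 0}, {"linear": [4, 0.2, 0], "twist": 0, "claw": 0}, {"linear": [4, 0.2, 0], "twist": 0, "claw": 0}, {"linear": [4, 0.2, 0], "twist": 0, "claw": 0}]'

```text
clock: 5.25
position: [0.5417, 0.0367, 0.0263]
ee_rot: [-0.0, -0.023, 1.0, 0.0]
contact_force: [-4.4, -0.3, 4.2]
width: -0.0001
gripper_force: 2.1
```

Call:
drive_tool --deltas '[{"linear": [1, 0, 0], "twist": 0, "claw": 0}, {"linear": [2, 0.1, 0], "twist": 0, "claw": 0}, {"linear": [2, 0.1, 0], "twist": 0, "claw": 0}]'

```text
clock: 5.5
position: [0.5436, 0.0369, 0.0263]
ee_rot: [-0.001, -0.023, 1.0, 0.0]
contact_force: [-5.1, 0.2, 4.0]
width: 0.0002
gripper_force: 2.1
```

Call:
drive_tool --deltas '[{"linear": [1, 0, 0], "twist": 0, "claw": 0}, {"linear": [2, 0.1, 0], "twist": 0, "claw": 0}, {"linear": [2, 0.1, 0], "twist": 0, "claw": 0}]'

```text
clock: 5.75
position: [0.5436, 0.0368, 0.0262]
ee_rot: [-0.003, -0.023, 1.0, -0.0]
contact_force: [-10.7, -0.7, 7.7]
width: -0.0002
gripper_force: 2.1
```

Run:
```python
from rig import sensors, eyes
import cv2
s=sensors.get_state();print(s["position"],s["contact_force"])
im=eyes.get_image("scene")[200:370,220:360,::-1]
cv2.imwrite("pics/s3.png",cv2.resize(im,None,fx=3.5,fy=3.5,interpolation=cv2.INTER_CUBIC))
```

```text
[0.54355466 0.03684124 0.02622831] [-10.73584588  -0.6831396    7.65335714]
```

View pics/s3.png

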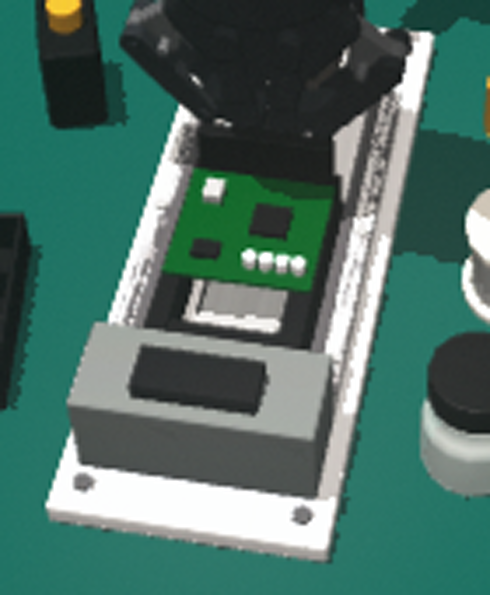

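The carrier has reached the block: the TCP stopped at x=0.5436, where I expected home, and the force rose to 10.7 N. I'll give it one more light nudge, back off while still pressing, then lift.

Call:
drive_tool --deltas '[{"linear": [1.5, 0.1, 0], "twist": 0, "claw": 0}, {"linear": [1.5, 0.1, 0], "twist": 0, "claw": 0}, {"linear": [1.5, 0.1, 0], "twist": 0, "claw": 0}]'

```text
clock: 6.05
position: [0.5435, 0.0368, 0.0263]
ee_rot: [-0.004, -0.023, 1.0, -0.0]
contact_force: [-12.5, -1.9, 11.2]
width: 0.0004
gripper_force: 2.1
```

Call:
drive_tool --deltas '[{"linear": [-2, -0.1, 0], "twist": 0, "claw": 0}, {"linear": [-5, -0.2, 0], "twist": 0, "claw": 0}, {"linear": [-7, -0.3, 0], "twist": 0, "claw": 0}, {"linear": [-7, -0.3, 0], "twist": 0, "claw": 0}, {"linear": [-7, -0.3, 5], "twist": 0, "claw": 0}, {"linear": [-8, -0.3, 12], "twist": 0, "claw": 0}, {"linear": [-10, -0.3, 30], "twist": 0, "claw": 0}, {"linear": [-10, -0.3, 60], "twist": 0, "claw": 0}, {"linear": [-20, -0.3, 90], "twist": 0, "claw": 0}, {"linear": [-50, -0.3, 120], "twist": 0, "claw": 0}, {"linear": [-90, -0.3, 140], "twist": 0, "claw": 0}, {"linear": [-130, -0.3, 150], "twist": 0, "claw": 0}]'

```text
clock: 7.05
position: [0.4215, 0.0365, 0.1777]
ee_rot: [0.002, -0.023, 1.0, -0.0]
contact_force: [-0.2, 0.3, 1.7]
width: -0.0002
gripper_force: 0.0
```

Call:
drive_tool --deltas '[{"linear": [-40, 0, 0], "twist": 0, "claw": 0}, {"linear": [-70, 0, 0], "twist": 0, "claw": 0}, {"linear": [-70, 0, 0], "twist": 0, "claw": 0}, {"linear": [-70, 0, 0], "twist": 0, "claw": 0}, {"linear": [-70, 0, 0], "twist": 0, "claw": 0}]'

```text
clock: 7.47
position: [0.3517, 0.0366, 0.1759]
ee_rot: [0.001, -0.023, 1.0, -0.0]
contact_force: [0.5, -0.0, -0.3]
width: -0.0003
gripper_force: 0.0
```

Run:
```python
from rig import sensors, eyes
import cv2
s=sensors.get_state();print(s["position"],s["contact_force"])
a=cv2.resize(eyes.get_image("scene")[200:370,220:360,::-1],None,fx=2.8,fy=2.8,interpolation=cv2.INTER_CUBIC)
b=cv2.resize(eyes.get_image("top")[150:320,270:410,::-1],None,fx=2.8,fy=2.8,interpolation=cv2.INTER_CUBIC)
cv2.imwrite("pics/s4.png",cv2.hconcat([a,b]))
```

```text
[0.35171569 0.03662996 0.17592323] [ 0.52655354 -0.02700824 -0.25728865]
```

View pics/s4.png

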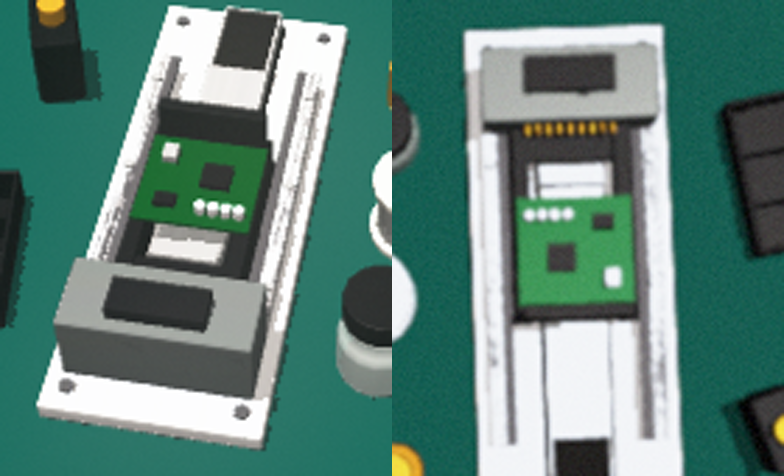

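The carrier's front ends are against the block (top view, row ~125). The tooth shows behind the crossbar, the bar is back up, and the arm is clear.

```bash
python3 -c "
from rig import manip
print(manip.sign_off())"
```

```text
the job is handed in; nothing more can be done
None
```

The carrier is home against the contact block, the stop bar is back up behind its crossbar and the arm is clear; I handed the job in at about 7.5 s, and no verdict was returned.

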